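Load the thin-section carrier into the scanning stage

TASK

Load the slide carrier into the scanning stage: tuck its thin nose end under the stage's retaining lip with the heel held up, then swing the heel down inside the near sill until the carrier lies flat on the bed. Push it square and flush into the datum corner, nose against the wall under the lip and left side against the steel fence, and let go. Leave the other things on the desk where they are.

Things in the scene. Friction and masses are not known exactly. Their poses are not given: they have to be found in the camera images.
- carrier: Loose slide carrier, 0.12 to 0.22 kg: bare steel plate 120 mm long (x), 64 wide (y), 8 thick, two framed thin sections in its flat top; starts flat on the desk. Origin: centre of the underside; x to the nose, y left, z up. Nose (+x): plain 8 mm edge. Heel (-x): cross bar on the last 12 mm, 15 mm high in all, too thick for the lip's gap.
- rib_top (a point): Middle of the top of the carrier's black grip rib (carrier frame 0, 0, 35 mm). The rib stands in the middle of the plate, 44 mm long (x), 12 mm wide (y), from 8 to 35 mm above the underside; grip it across y.
- scan_stage: Fixed scanning stage: aluminium bed on a dark base 168 x 116 mm on rubber feet, motor behind reaching x = +124 mm, nothing above z = 60 mm. Origin: centre of the base at desk height; x to the lip, away from the robot, y left, z up. Flat bed top at z = 40 mm, free area 125 x 78 mm between wall, sill, fence and guide. The lip bars dropping the carrier in flat, the sill sliding it in level.
- lip_edge (a point): Middle of the lower front edge of the dark lip plate at the far end (stage frame +52.5, 0, 52 mm). The lip is 92 mm long (y), 5 mm thick and overhangs the wall face (x = +62.5 mm) by 10 mm; the gap under it is 12 mm high. With the nose on the bed at the wall, tilts up to about 20 degrees fit under it.
- bed_corner (a point): Datum corner at bed height (stage frame +62.5, +39, 40 mm): wall face x = +62.5 mm meets the face y = +39 mm of the steel fence. The fence, with three screws on top, is 9 mm thick, 7 mm high over the bed, x -54 to +54 mm. The right guide, plain, 5 mm thick, 7 mm high, has its face at y = -39 mm.
- sill_edge (a point): Middle of the near sill's inner upper edge (stage frame -62.5, 0, 46 mm). The sill is 8 mm thick, 92 mm long and 6 mm high over the bed.
- nose_left (a point): Carrier's lower left corner at the nose (carrier frame +60, +32, 0 mm); belongs at bed_corner.
- heel_left (a point): Carrier's lower left corner at the heel (carrier frame -60, +32, 0 mm).
- stain_bottle: Bystander: amber reagent bottle with black cap, diameter 44, height 90 mm; origin under its centre. Fixed near it, behind the stage: a blue slide box, 156 x 80 x 59 mm.
- vial_white: Bystander: small vial, white cap, diameter 24, height 56 mm; origin under its centre.
- vial_black: Bystander: small vial, black cap, diameter 24, height 56 mm; origin under its centre.
- loupe: Bystander: folding pocket loupe, 40 x 24 x 14 mm, on the left desk near the microscope; origin under its centre. The fixed stereo microscope beside it fills x 0.39 to 0.87 m, y -0.01 to 0.42 m, up to 0.6 m high (eyepieces from x = 0.43 m at 0.36 m height and up).
- rock_fossil: Bystander: pale rock sample, 34 x 44 x 35 mm, on the left desk near the microscope; origin under its centre.

How it is judged:
By the outcome, as a careful person would: the job done as asked, in the order asked, and still so for the second after the job is handed in, with the robot touching nothing.
It also fails if it takes over 70 s, if anything falls off the work surface, if the arm or the gripper's body presses on something with over 40 N, if the wrist force passes 120 N, or if a joint passes its speed limit or range.

ROBOT

A 7-joint arm with a two-finger parallel gripper is mounted at the origin on a cart in front of the work surface, level with it; the furniture and walls round the work are solid. World frame = base frame: x ahead of the robot, y to its left, z up, the work surface at z = 0. Lengths are in m, angles in rad, forces in N, time in s.
With the tool pointing down it reaches from about 0.425 to 1.025 m from the base axis. Payload 3.6 kg.
Tool frame: the origin (TCP) lies at the very end of the fingers, on their centre line; the grasp point (between the pads) lies 19 mm behind it (bot.grip_point_offset is the z of the grasp point in the tool frame, in m); z points along the fingers, y is the line along which they close (so a half turn about z gives the same grasp; the last joint's range is limited). The gripper opens to 85 mm and grips with 20 to 120 N. Pads are 22 mm wide; open, the fingers measure 114 mm over their backs; the gripper's body (76 mm by 85 mm) begins 54 mm behind the grasp point. The pads swing forward as they close: fully open they stand 13 mm farther back than shut.
Start: joints at [-1.357, 0.591, 0.048, 1.609, -0.033, 0.943, -0.034], TCP at [0.22, 0.691, 0.208] pointing down, gripper open.
Joint ranges: [-2.69, 2.69], [-0.47, 2.24], [-1.27, 1.36], [0.19, 2.51], [-1.53, 4.68], [0.08, 2.07], [-3.09, 3.09]. Speed limits (rad/s): [2.57, 2.57, 3.14, 3.14, 3.14, 3.14, 3.14].

INTERFACE

Orientations are given as a unit quaternion [x, y, z, w].
In Python, from rig import bot gives the robot as it stands.
- The arm moves only by the tool send_rows, never from a script. Its argument "commands" is a list of rows, each a list of 3 entries, a list of its own where there are three numbers: the shift along the tool's x, y, z in m, then the turn, a rotation vector about the tool's x, y, z in degrees, then the gripper's target within -1 to 1 (shut at 1, half-way at 0, fully open at -1). A call has 1 to 8 rows; each row is the pose to reach, as a shift and turn from the pose commanded when the call began, along the tool's axes at that moment; what a row does not reach only later rows make up. A row lasts 1/8 s, in which the tool goes at most 62.5 mm and 10.7 degrees, less where a joint would pass 70% of its speed; a pose out of reach is approached as far as the arm can. A call with a gripper value outside its range is refused whole. The fingers move at their own pace and stop on an object; "newtons" is the grip in N (left out, the last holds). Time passes only in rows, so rows that repeat a pose let the fingers close. It gives the time, the measured TCP pose, the force, the opening and the grip force at its end, in the units of the state.
- bot.sense(): the state, without advancing time (a new reading comes with each control period).
- bot.get_image(name): name is "scene" or "top" or "wrist"; returns a dict with "img" (384x512x3 uint8, red, green, blue), "range_z" (384x512 float32, m along the optical axis (not along the pixel's ray), 0 where there is no reading), "mtx" (3x3 intrinsics, pixels), "k1" (the pictures are not rectified: a ray, as slopes to the right and down, at radius r is drawn at 1 + k1 r^2 times it, then the intrinsics apply), "R" (3x3) and "t" (3): a world point X has camera coordinates R X + t. Camera axes: x right, y down, z forward; pixel columns grow to the right and rows downward; lengths in m; the calibration is good to about 2 mm. A picture is of the moment at which its call begins.
- bot.finish_job(): hands the job in; it is judged then, once.
Trained networks look in the newest picture that a camera, given by its name, has taken for a name from the list of things; names that differ only in an ending like _2 or _b are one class to them, and where a whole thing is asked for, a point or a joint stands for the part that bears it (a point fixed in the world has none). Each returns a list of dicts, best first, with "conf" (0 to 1); they miss things now and then, are a little off and sometimes report something else, mostly with a low value. They report only what shows in the picture. A call takes as long as a camera call.
- bot.trace(camera, query): "mask" (384x512 bool, what is visible of it) and "extent" ([left, top, right, bottom] in pixels, round what is visible of it).
The state is a dict: "clock": time; "joint_positions": joint angles; "dq": joint speeds; "tau": joint torques, N m; "tool_pos": TCP position; "ee_rot": TCP orientation; "contact_force": force on the tool from outside, world axes, zero at the start; "moment": the same for the moment, N m; "width": opening from 0.0 (shut) to 1.0 (fully open); "gripper_force": force on a finger pad.
Only numpy, scipy, OpenCV 4.12 (cv2) and the standard library are available. Lean on these libraries where they do the work, as an engineer would, in place of code of your own. Each camera call takes 0.05 s, during which the arm holds its last target. There are 200 camera calls.

## Working session

There is one attempt and no reset: what is moved stays moved. The work goes in short steps, Python scripts to look and compute and a tool call to move; the robot and the scene stay as the last step left them, time stands still between calls to the robot, and variables do not carry over. Pictures are saved under pics/ and viewed, at most 10 in all, crops included, and the job is handed in when it is done.

Besides the shell and the picture viewer there is one more tool, called after "Emit:" by a JSON object that holds its "method" and its "body", one argument or row to a line. send_rows: Moves the arm, as the interface text tells. Its arguments: {"type":"object","properties":{"commands":{"type":"array","items":{"type":"array"}},"newtons":{"type":"number"}},"required":["commands"]}

```bash
mkdir -p pics; ls; cat > h.py <<'E'
import numpy as np,cv2
from rig import bot
from scipy.spatial.transform import Rotation as Rn
def cloud(d,m=None):
    z=d["range_z"];ok=z>0
    if m is not None: ok&=m
    v,u=np.nonzero(ok);zz=z[v,u];K=d["mtx"]
    p=np.c_[(u-K[0,2])/K[0,0],(v-K[1,2])/K[1,1]];q=p.copy()
    for _ in range(10): q=p/(1+d["k1"]*(q**2).sum(1,keepdims=True))
    X=np.c_[q*zz[:,None],zz]
    return (X-d["t"])@d["R"],np.c_[u,v]
E
python3 - <<'E'
from h import *
s=bot.sense();print(s["tool_pos"],s["ee_rot"],s["contact_force"],s["width"])
ims=[]
for c in ["top","scene"]:
    d=bot.get_image(c);np.save(f"{c}.npy",d,allow_pickle=True)
    cv2.imwrite(f"pics/{c}.png",d["img"][:,:,::-1])
    for n in ["carrier","scan_stage","rib_top"]:
        for r in bot.trace(c,n)[:2]:
            P,_=cloud(d,r["mask"]);print(c,n,round(r["conf"],2),r["extent"],np.round(np.median(P,0),3) if len(P) else 0, np.round(np.percentile(P,[2,98],axis=0),3).tolist() if len(P) else 0)
            np.save(f"m_{c}_{n}_{r['conf']:.2f}.npy",r["mask"])
E
python3 -c "
import cv2,numpy as np
a=[cv2.imread('pics/top.png'),cv2.imread('pics/scene.png')]
"
```

```text
pics
[0.2193878  0.69005646 0.20631512] [ 1.53233522e-01  9.88189332e-01 -1.14977675e-03 -1.02168139e-04] [ 0.35229854 -0.03354777 -0.06760479] 1.003550887346567
top carrier 0.89 [225.9, 233.7, 255.9, 288.0] [ 0.457 -0.225  0.008] [[0.4, -0.255, 0.004], [0.515, -0.193, 0.034]]
top scan_stage 0.86 [287.4, 163.8, 365.8, 260.7] [ 0.556 -0.43   0.039] [[0.47, -0.497, 0.013], [0.652, -0.355, 0.058]]
top rib_top 0.75 [239.6, 115.8, 256.4, 137.8] [ 0.758 -0.252  0.032] [[0.742, -0.271, 0.013], [0.775, -0.233, 0.089]]
top rib_top 0.57 [222.7, 235.2, 257.5, 286.5] [ 0.457 -0.224  0.008] [[0.4, -0.255, -0.001], [0.516, -0.191, 0.034]]
scene carrier 0.7 [260.1, 221.7, 318.3, 256.0] [ 0.448 -0.214  0.008] [[0.398, -0.25, -0.001], [0.516, -0.188, 0.034]]
scene scan_stage 0.57 [273.6, 160.9, 336.8, 207.3] [ 0.54  -0.406  0.039] [[0.466, -0.488, 0.007], [0.639, -0.345, 0.057]]
scene rib_top 0.68 [260.3, 223.7, 321.1, 253.7] [ 0.448 -0.214  0.008] [[0.398, -0.252, -0.0], [0.516, -0.188, 0.034]]
```

View pics/top.png

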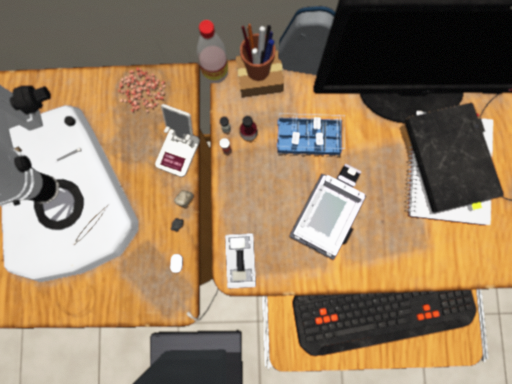

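View pics/scene.png

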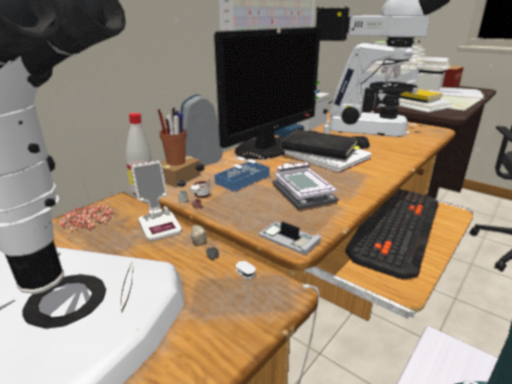

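The top view shows the carrier upright at about (240,260), and the stage at (328,215), turned clockwise with its motor at (349,174). In the scene view the carrier is at (290,238) and the stage at (305,185).

```bash
python3 - <<'E'
from h import *
import glob
for c in ["top","scene"]:
    d=np.load(f"{c}.npy",allow_pickle=True).item()
    m=np.load(glob.glob(f"m_{c}_carrier*")[0]);P,uv=cloud(d,m)
    for lo,hi in [(.003,.05),(.011,.019),(.025,.045)]:
        q=P[(P[:,2]>lo)&(P[:,2]<hi)]
        if len(q)>3: print(c,"car",lo,len(q),np.round(q.mean(0),3),[np.round(a,3) for a in cv2.minAreaRect((q[:,:2]*1000).astype(np.float32))])
    m=np.load(glob.glob(f"m_{c}_scan*")[0]);P,uv=cloud(d,m)
    print(np.histogram(P[:,2],bins=np.arange(-.01,.08,.005)))
    for lo,hi in [(.02,.07),(.036,.043),(.053,.062)]:
        q=P[(P[:,2]>lo)&(P[:,2]<hi)]
        if len(q)>3: print(c,"stg",lo,len(q),np.round(q.mean(0),3),[np.round(a,3) for a in cv2.minAreaRect((q[:,:2]*1000).astype(np.float32))])
d=np.load("top.npy",allow_pickle=True).item()["img"]
a=cv2.resize(d[150:300,215:375,::-1],None,fx=4.9,fy=4,interpolation=cv2.INTER_CUBIC)
a=cv2.resize(d[155:295,215:375,::-1],(640,560),interpolation=cv2.INTER_CUBIC);cv2.imwrite("pics/crop1.png",a)
E
```

```text
top car 0.003 1459 [ 0.457 -0.224  0.01 ] [array([ 457.611, -223.701]), array([119.764,  64.014]), np.float64(1.472)]
top car 0.011 167 [ 0.411 -0.226  0.014] [array([ 457.313, -221.957]), array([119.645,  63.421]), np.float64(3.602)]
top car 0.025 108 [ 0.457 -0.224  0.033] [array([ 457.66, -224.29]), array([11.228, 41.995]), np.float64(89.011)]
(array([   1,   34,   11,    9,  215,  213,   56,  104,   97, 1760,  865,
        347,   57,  356,    9,    0,    0]), array([-0.01 , -0.005,  0.   ,  0.005,  0.01 ,  0.015,  0.02 ,  0.025,
        0.03 ,  0.035,  0.04 ,  0.045,  0.05 ,  0.055,  0.06 ,  0.065,
        0.07 ,  0.075]))
top stg 0.02 3651 [ 0.559 -0.433  0.041] [array([ 568.834, -444.643]), array([116.474, 204.858]), np.float64(60.096)]
top stg 0.036 2402 [ 0.553 -0.43   0.039] [array([ 574.09 , -440.511]), array([104.098, 198.017]), np.float64(60.109)]
top stg 0.053 413 [ 0.608 -0.46   0.057] [array([ 608.482, -460.535]), array([91.597, 23.245]), np.float64(60.648)]
scene car 0.003 1036 [ 0.451 -0.214  0.012] [array([ 458.438, -220.618]), array([121.464,  65.719]), np.float64(
[... 169 characters left out ...]
[array([ 457.611, -219.532]), array([44.305, 13.098]), np.float64(4.271)]
(array([  0,  28,   2,  72, 252, 154,  87,  61,  97, 604, 283, 133,  44,
       104,   1,   0,   0]), array([-0.01 , -0.005,  0.   ,  0.005,  0.01 ,  0.015,  0.02 ,  0.025,
        0.03 ,  0.035,  0.04 ,  0.045,  0.05 ,  0.055,  0.06 ,  0.065,
        0.07 ,  0.075]))
scene stg 0.02 1414 [ 0.55  -0.416  0.04 ] [array([ 571.681, -433.731]), array([103.751, 205.833]), np.float64(60.955)]
scene stg 0.036 754 [ 0.55  -0.42   0.039] [array([ 572.289, -434.068]), array([103.751, 193.086]), np.float64(60.955)]
scene stg 0.053 134 [ 0.608 -0.454  0.056] [array([ 610.743, -456.198]), array([90.922, 28.231]), np.float64(59.973)]
```

View pics/crop1.png

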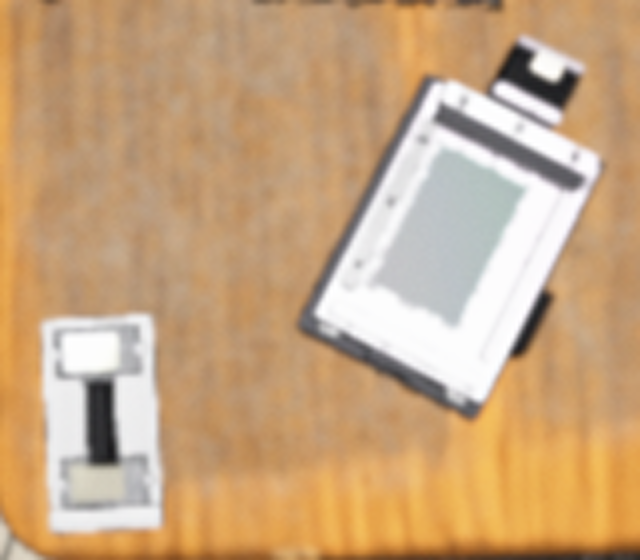

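The crop shows the carrier nose-up with its heel at (105,515), yaw about +2°. The stage's lip is at (510,145) with the fence on its left at (390,200), yaw about -30°. The microscope lies between the start pose and the carrier, so I'm checking how much clearance there is first.

```bash
python3 - <<'E'
from h import *
A=[cloud(np.load(f"{c}.npy",allow_pickle=True).item())[0] for c in ["top","scene"]]
for n,P in zip(["top","scene"],A):
  for y0 in np.arange(-.1,.8,.1):
    r=[]
    for z0,z1 in [(.02,.06),(.06,.15),(.15,.25),(.25,.35),(.35,.5),(.5,.9)]:
        q=P[(P[:,0]>.1)&(P[:,0]<.9)&(P[:,1]>=y0)&(P[:,1]<y0+.1)&(P[:,2]>z0)&(P[:,2]<z1)]
        r.append((len(q),round(float(np.percentile(q[:,0],1)),2)) if len(q)>5 else None)
    print(n,round(y0,1),r)
s=bot.sense();print(Rn.from_quat(s["ee_rot"]).as_matrix().round(3))
E
```

```text
top -0.1 [(214, 0.59), (348, 0.75), None, None, None, None]
top 0.0 [(2499, 0.47), None, None, None, None, None]
top 0.1 [(6403, 0.44), (530, 0.6), (1744, 0.58), (820, 0.59), None, None]
top 0.2 [(5070, 0.43), (311, 0.6), (984, 0.58), None, None, None]
top 0.3 [(662, 0.45), None, None, None, None, None]
top 0.4 [None, None, None, None, None, None]
top 0.5 [None, None, None, None, None, None]
top 0.6 [None, None, None, None, None, None]
top 0.7 [None, None, None, None, None, None]
scene -0.1 [(350, 0.59), (619, 0.75), None, None, None, None]
scene 0.0 [(2108, 0.47), None, None, None, (326, 0.47), None]
scene 0.1 [(7395, 0.44), (519, 0.6), (1338, 0.57), (2365, 0.57), (6542, 0.44), None]
scene 0.2 [(8810, 0.43), (1613, 0.59), (2273, 0.58), (1222, 0.57), (1618, 0.43), None]
scene 0.3 [(181, 0.5), None, None, None, None, None]
scene 0.4 [None, None, None, None, None, None]
scene 0.5 [None, None, None, None, None, None]
scene 0.6 [None, None, None, None, None, None]
scene 0.7 [None, None, None, None, None, None]
[[-0.953  0.303 -0.   ]
 [ 0.303  0.953 -0.   ]
 [-0.    -0.    -1.   ]]
```

```bash
cat >> h.py <<'E'
def down(yaw,pitch=0,frame_yaw=None):
    """tool pointing down, tool y along world yaw (deg)"""
    y=np.array([np.cos(np.radians(yaw)),np.sin(np.radians(yaw)),0]);z=np.array([0,0,-1.])
    return np.c_[np.cross(y,z),y,z]
def conv(wps,p0=None,R0=None):
    s=bot.sense()
    p0=s["tool_pos"] if p0 is None else p0
    R0=Rn.from_quat(s["ee_rot"]).as_matrix() if R0 is None else R0
    for p,R in wps:
        print(np.round((R0.T@(np.array(p)-p0)),4).tolist(),np.round(Rn.from_matrix(R0.T@R).as_rotvec(degrees=True),1).tolist())
E
python3 - <<'E'
from h import *
conv([((.14,.45,.2),down(50)),((.25,.30,.2),down(10))])
E
```

```text
[0.0029, -0.2536, 0.0074] [-0.0, 0.0, 22.4]
[-0.1474, -0.3632, 0.0074] [-0.0, 0.0, 62.4]
```

Emit:
{"method": "send_rows", "body": {
  "commands": [
    [[0,-0.06,0.005],[0,0,5],-1],
    [[0,-0.12,0.005],[0,0,10],-1],
    [[0,-0.18,0.005],[0,0,18],-1],
    [[0,-0.24,0.005],[0,0,26],-1],
    [[-0.04,-0.28,0.005],[0,0,34],-1],
    [[-0.09,-0.31,0.005],[0,0,43],-1],
    [[-0.12,-0.34,0.005],[0,0,52],-1],
    [[-0.147,-0.363,0.007],[0,0,62],-1]
  ]
}}

```text
clock: 1.4
tool_pos: [0.2506, 0.299, 0.2009]
ee_rot: [0.643, 0.766, 0.001, -0.0]
contact_force: [0.2, 0.4, -0.7]
width: 0.998
gripper_force: 0.0
```

Emit:
{"method": "send_rows", "body": {
  "commands": [
    [[-0.054,0.021,0],[0,0,10],-1],
    [[-0.109,0.042,0],[0,0,20],-1],
    [[-0.172,0.056,0],[0,0,30],-1],
    [[-0.235,0.065,0],[0,0,40],-1],
    [[-0.296,0.065,0],[0,0,50],-1],
    [[-0.356,0.059,0],[0,0,60],-1],
    [[-0.417,0.058,0],[0,0,70],-1],
    [[-0.474,0.069,0],[0,0,80],-1]
  ]
}}

```text
clock: 2.4
tool_pos: [0.4026, -0.1551, 0.2008]
ee_rot: [0.985, 0.174, 0.001, -0.001]
contact_force: [1.0, 1.5, -0.9]
width: 0.998
gripper_force: 0.0
```

```bash
python3 - <<'E'
from h import *
s=bot.sense();print(s["tool_pos"],s["joint_positions"],s["contact_force"])
# above stage for a look, then above carrier
conv([((.52,-.40,.30),down(-100)),((.457,-.224,.2),down(-88))])
E
```

```text
[ 0.40258351 -0.15513366  0.20080381] [-0.41951688  0.32469041  0.86304387  2.2736512  -0.39286823  0.69087477
 -0.49589086] [ 1.01413159  1.54819145 -0.94368759]
[0.0268, 0.2702, -0.0994] [-0.1, -0.1, 30.0]
[0.0276, 0.0833, 0.0008] [-0.1, -0.1, 18.0]
```

Go look at the stage from above.

Emit:
{"method": "send_rows", "body": {
  "commands": [
    [[0.01,0.05,-0.03],[0,0,6],-1],
    [[0.01,0.1,-0.06],[0,0,12],-1],
    [[0.02,0.15,-0.09],[0,0,18],-1],
    [[0.025,0.2,-0.1],[0,0,24],-1],
    [[0.027,0.25,-0.1],[0,0,30],-1],
    [[0.027,0.27,-0.1],[0,0,30],-1],
    [[0.027,0.27,-0.1],[0,0,30],-1]
  ]
}}

```text
clock: 3.28
tool_pos: [0.5222, -0.3987, 0.3004]
ee_rot: [0.996, -0.085, -0.0, 0.001]
contact_force: [-1.0, -0.2, 0.2]
width: 1.0
gripper_force: 0.0
```

```bash
python3 - <<'E'
from h import *
d=bot.get_image("wrist");np.save("w1.npy",d,allow_pickle=True)
cv2.imwrite("pics/w1.png",d["img"][:,:,::-1])
print(bot.sense()["tool_pos"], -d["R"].T@d["t"],d["R"][2])
for n in ["scan_stage","carrier"]:
    for r in bot.trace("wrist",n)[:2]: print(n,r["conf"],r["extent"])
E
```

```text
[ 0.52192984 -0.39724736  0.30022081] [ 0.59411461 -0.41053884  0.46702644] [-0.28128477  0.0468383  -0.95848059]
scan_stage 0.72 [213.7, 43.8, 322.5, 191.1]
scan_stage 0.4 [131.1, 171.2, 184.1, 243.3]
carrier 0.75 [133.7, 171.7, 185.3, 244.5]
```

View pics/w1.png

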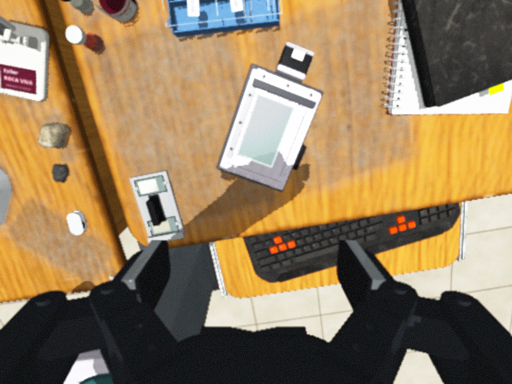

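The wrist picture shows the stage at (268,125), with lip and motor to the upper right and the fence on the left. The carrier is at (158,208) with its heel at the bottom. I'll fit height models of both to the depth data.

```bash
cat >> h.py <<'E'
from scipy.optimize import differential_evolution as DE
def hs(x,y):
    h=np.full(x.shape,np.nan)
    ins=(x>-62.5)&(x<52.5)&(abs(y)<39);h[ins]=40
    h[(x>-54)&(x<54)&(y>=39)&(y<48)]=47
    h[(x>-54)&(x<50)&(y<=-39)&(y>-44)]=47
    h[(x<=-62.5)&(x>-70.5)&(abs(y)<46)]=46
    h[(x>=52.5)&(x<72)&(abs(y)<46)]=57
    h[(abs(x)>86)&(x<0)|(abs(y)>62)&(x<80)]=0
    return h
def hc(x,y):
    h=np.zeros(x.shape);p=(abs(x)<60)&(abs(y)<32);h[p]=8
    h[p&(x<-48)]=15;h[(abs(x)<22)&(abs(y)<6)]=35
    return h
def fit(P,f,c0,a0,r=130,dxy=12,da=6,cap=5):
    Q=P*1000;Q=Q[(np.hypot(Q[:,0]-c0[0],Q[:,1]-c0[1])<r)&(Q[:,2]<70)]
    def cost(v):
        a=np.radians(v[2]);X=Q[:,0]-v[0];Y=Q[:,1]-v[1]
        h=f(np.cos(a)*X+np.sin(a)*Y,-np.sin(a)*X+np.cos(a)*Y)
        e=np.minimum(abs(Q[:,2]-v[3]-h),cap);return np.where(np.isnan(e),cap*.5,e).mean()
    R=DE(cost,[(c0[0]-dxy,c0[0]+dxy),(c0[1]-dxy,c0[1]+dxy),(a0-da,a0+da),(-4,4)],seed=1,tol=1e-6,maxiter=150)
    return R.x.round(2),round(R.fun,3),len(Q)
E
python3 - <<'E'
from h import *
for c in ["w1","top"]:
    P=cloud(np.load(c+".npy",allow_pickle=True).item())[0]
    print(c,"stage",fit(P,hs,(552,-431),-30))
    print(c,"car",fit(P,hc,(457.6,-223.5),2,r=85))
E
```

```text
w1 stage (array([ 5.5467e+02, -4.2762e+02, -2.9470e+01,  2.9000e-01]), np.float64(1.194), 21021)
w1 car (array([ 4.5881e+02, -2.2241e+02,  1.8000e+00,  3.4000e-01]), np.float64(0.936), 6382)
top stage (array([ 553.67, -429.31,  -29.84,   -0.83]), np.float64(1.593), 9638)
top car (array([ 457.43, -223.62,    1.45,   -0.96]), np.float64(1.339), 3953)
```

```bash
python3 - <<'E'
from h import *
conv([((.458,-.223,.10),down(-88.3)),((.458,-.223,.012),down(-88.3))])
E
```

```text
[-0.0919, -0.1595, 0.2006] [-0.1, 0.0, -11.3]
[-0.0919, -0.1594, 0.2886] [-0.1, 0.0, -11.3]
```

Emit:
{"method": "send_rows", "body": {
  "commands": [
    [[-0.02,-0.035,0.03],[0,0,-3],-1],
    [[-0.04,-0.07,0.06],[0,0,-6],-1],
    [[-0.06,-0.105,0.1],[0,0,-9],-1],
    [[-0.08,-0.14,0.14],[0,0,-11.3],-1],
    [[-0.092,-0.1595,0.18],[0,0,-11.3],-1],
    [[-0.092,-0.1595,0.2],[0,0,-11.3],-0.3],
    [[-0.092,-0.1595,0.22],[0,0,-11.3],-0.3],
    [[-0.092,-0.1595,0.22],[0,0,-11.3],-0.3]
  ]
}}

```text
clock: 4.42
tool_pos: [0.4574, -0.2227, 0.08]
ee_rot: [1.0, 0.015, -0.001, -0.001]
contact_force: [0.4, 0.3, 0.1]
width: 0.651
gripper_force: 0.0
```

```bash
python3 - <<'E'
from h import *
s=bot.sense();print(s["tool_pos"],s["contact_force"],s["width"])
conv([((.458,-.223,.012),down(-88.3))])
E
```

```text
[ 0.45735037 -0.22272217  0.0799674 ] [0.40595691 0.31225033 0.13044228] 0.6505930637230019
[0.0008, 0.0004, 0.068] [-0.1, 0.1, 0.0]
```

Emit:
{"method": "send_rows", "body": {
  "commands": [
    [[0.001,0,0.035],[0,0,0],-0.3],
    [[0.001,0,0.055],[0,0,0],-0.3],
    [[0.001,0,0.067],[0,0,0],-0.3],
    [[0.001,0,0.067],[0,0,0],0.5],
    [[0.001,0,0.067],[0,0,0],1],
    [[0.001,0,0.067],[0,0,0],1],
    [[0.001,0,0.067],[0,0,0],1],
    [[0.001,0,0.067],[0,0,0],1]
  ],
  "newtons": 70
}}

```text
clock: 5.42
tool_pos: [0.4593, -0.2244, 0.0137]
ee_rot: [1.0, 0.015, 0.0, 0.0]
contact_force: [0.3, -0.2, 0.3]
width: 0.002
gripper_force: 0.0
```

```bash
python3 - <<'E'
from h import *
s=bot.sense();print(s["tool_pos"],s["ee_rot"],s["width"],s["gripper_force"])
d=bot.get_image("wrist");e=bot.get_image("scene")
np.save("w2.npy",d,allow_pickle=True);np.save("s2.npy",e,allow_pickle=True)
a=cv2.resize(e["img"][190:290,220:350,::-1],(500,384),interpolation=cv2.INTER_CUBIC)
cv2.imwrite("pics/w2.png",cv2.resize(np.hstack([d["img"][:,:,::-1],a]),(800,304)))
E
```

```text
[ 0.45934188 -0.22443797  0.01372267] [9.99893351e-01 1.46031607e-02 1.73046965e-04 6.90353235e-05] 0.0015276384857264185 0.0
```

View pics/w2.png

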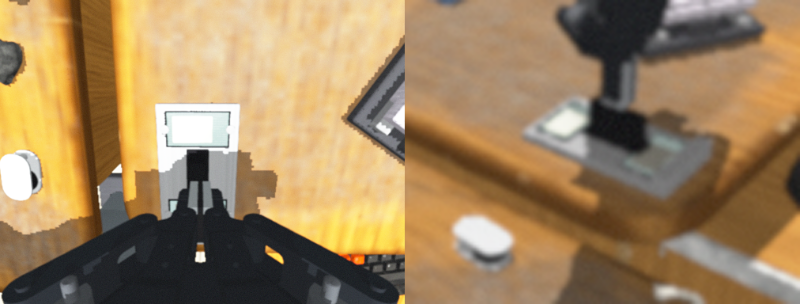

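```bash
python3 - <<'E'
from h import *
d=np.load("w2.npy",allow_pickle=True).item();e=np.load("s2.npy",allow_pickle=True).item()
a=cv2.resize(d["img"][170:320,190:320,::-1],(400,460),interpolation=cv2.INTER_CUBIC)
b=cv2.resize(e["img"][200:255,265:315,::-1],(400,460),interpolation=cv2.INTER_CUBIC)
o=np.clip(np.hstack([a,b]).astype(float)*2.2,0,255);cv2.imwrite("pics/w2c.png",o)
P,uv=cloud(d);k=(abs(P[:,0]-.455)<.06)&(abs(P[:,1]+.224)<.04)&(P[:,2]>.025)&(P[:,2]<.075)
for z0 in (.025,.035,.045,.055,.065):
    q=P[k&(P[:,2]>z0)&(P[:,2]<=z0+.01)]; print(z0,len(q),np.percentile(q,[3,50,97],axis=0).round(4).tolist() if len(q) else 0)
E
```

```text
0.025 368 [[0.4656, -0.2277, 0.0261], [0.4774, -0.2215, 0.0342], [0.481, -0.2162, 0.0349]]
0.035 334 [[0.4671, -0.2301, 0.035], [0.4722, -0.2223, 0.0356], [0.4799, -0.2169, 0.0448]]
0.045 451 [[0.4663, -0.2364, 0.0453], [0.4701, -0.2239, 0.0504], [0.4712, -0.2117, 0.0547]]
0.055 553 [[0.4662, -0.2368, 0.0554], [0.4701, -0.2244, 0.0603], [0.4713, -0.2114, 0.0646]]
0.065 590 [[0.4538, -0.2358, 0.0652], [0.4704, -0.2244, 0.0699], [0.4713, -0.2122, 0.0749]][ WARN:0@0.689] global loadsave.cpp:1063 imwrite_ Unsupported depth image for selected encoder is fallbacked to CV_8U.
```

View pics/w2c.png

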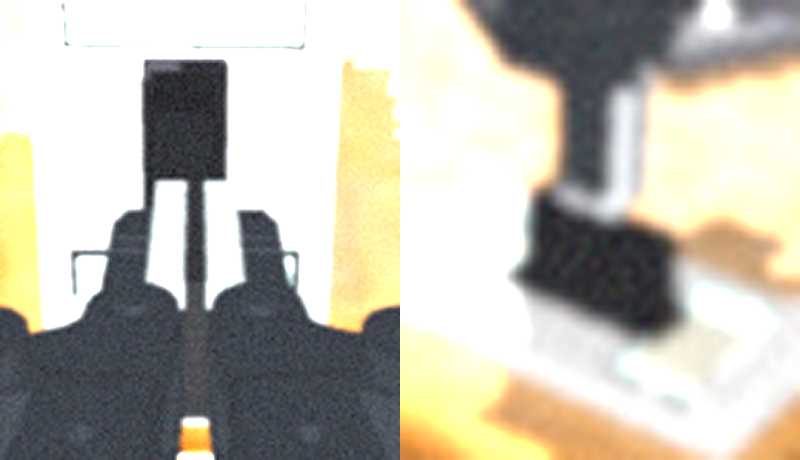

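The close-up shows the pads, light at (170,200) and (225,200), almost shut at the rib. The reading says shut with no grip force, so I'm not sure the rib is held. A small lift will test it.

Emit:
{"method": "send_rows", "body": {
  "commands": [
    [[0,0,-0.005],[0,0,0],1],
    [[0,0,-0.01],[0,0,0],1],
    [[0,0,-0.01],[0,0,0],1],
    [[0,0,-0.01],[0,0,0],1]
  ]
}}

```text
clock: 6.02
tool_pos: [0.4593, -0.2244, 0.0236]
ee_rot: [1.0, 0.015, 0.0, 0.0]
contact_force: [0.4, 0.5, -0.0]
width: -0.003
gripper_force: 0.0
```

```bash
python3 - <<'E'
from h import *
s=bot.sense();print(s["tool_pos"],s["width"],s["gripper_force"],s["contact_force"],s["moment"])
e=bot.get_image("scene");P=cloud(e)[0]
print(fit(P,hc,(458,-223),2,r=85))
t=bot.get_image("top");P=cloud(t)[0]
k=(P[:,0]>.40)&(P[:,0]<.43)&(abs(P[:,1]+.224)<.025)|(P[:,0]>.49)&(P[:,0]<.51)&(abs(P[:,1]+.224)<.025)
print(np.percentile(P[k,2],[10,50,90]).round(4))
e=np.load("top.npy",allow_pickle=True).item();P=cloud(e)[0]
k=(P[:,0]>.40)&(P[:,0]<.43)&(abs(P[:,1]+.224)<.025)|(P[:,0]>.49)&(P[:,0]<.51)&(abs(P[:,1]+.224)<.025)
print(np.percentile(P[k,2],[10,50,90]).round(4))
E
```

```text
[ 0.45926642 -0.22440339  0.02359536] -0.003229065257921055 0.0 [ 0.35869801  0.51740251 -0.03875059] [-0.04096255 -0.0039001   0.08945744]
(array([ 459.05, -221.06,    1.23,   -1.09]), np.float64(2.72), 4084)
[0.3817 0.424  0.4819]
[0.0058 0.0084 0.0135]
```

```bash
python3 - <<'E'
from h import *
e=bot.get_image("scene");w=bot.get_image("wrist")
b=cv2.resize(e["img"][195:255,260:320,::-1],(400,400),interpolation=cv2.INTER_CUBIC)
a=cv2.resize(w["img"][170:300,190:320,::-1],(400,400),interpolation=cv2.INTER_CUBIC)
cv2.imwrite("pics/s3.png",np.clip(np.hstack([a,b]).astype(float)*2,0,255).astype(np.uint8))
for d in (e,w):
  P=cloud(d)[0];k=(abs(P[:,0]-.459)<.014)&(abs(P[:,1]+.224)<.016)
  print(np.histogram(P[k,2],bins=np.arange(0,.1,.005))[0])
  q=P[k&(P[:,2]>.032)&(P[:,2]<.036)];print(len(q),q.min(0),q.max(0))
E
```

```text
[ 1 40 20 25 20 21 47  8  0 12 14 22 27 25 27 24 22 11 22]
48 [ 0.44508157 -0.22607641  0.03200481] [ 0.47293283 -0.21376089  0.03557443]
[  0 791 128   0   0   0 151 180   0   0  91 202 240 272 309 275 373 366
 567]
304 [ 0.45684242 -0.22826342  0.03215094] [ 0.47294717 -0.21620121  0.03599377]
```

View pics/s3.png

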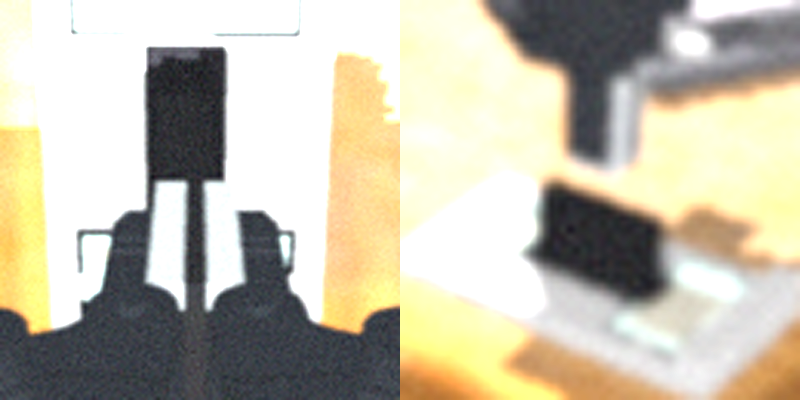

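The fingers float about 10 mm above the rib. Both cameras put the shut fingertips at z≈0.045 when the reported TCP is 0.0236, so the real tips sit about 22 mm short of the report. I'll trust the cameras, reopen and go 33 mm lower while watching the force.

Emit:
{"method": "send_rows", "body": {
  "commands": [
    [[0,0,0],[0,0,0],-0.3],
    [[0,0.001,0],[0,0,0],-0.3],
    [[0,0.001,0],[0,0,0],-0.3],
    [[0,0.001,0.015],[0,0,0],-0.3],
    [[0,0.001,0.024],[0,0,0],-0.3],
    [[0,0.001,0.024],[0,0,0],-0.3]
  ]
}}

```text
clock: 6.98
tool_pos: [0.4588, -0.2253, -0.001]
ee_rot: [1.0, 0.014, -0.001, -0.0]
contact_force: [-1.3, -0.2, 0.5]
width: 0.656
gripper_force: 0.0
```

```bash
python3 - <<'E'
from h import *
print(bot.grip_point_offset)
s=bot.sense();print(s["tool_pos"],s["width"],s["contact_force"])
e=bot.get_image("scene")
P=cloud(e)[0];k=(abs(P[:,0]-.459)<.014)&(abs(P[:,1]+.224)<.06)
for a,b in((-.28,-.235),(-.235,-.212),(-.212,-.17)):
  print(a,np.histogram(P[k&(P[:,1]>a)&(P[:,1]<b),2],bins=np.arange(-.005,.1,.005))[0])
E
```

```text
-0.0187
[ 0.45877116 -0.22525465 -0.00100663] 0.6559690450641548 [-1.30804427 -0.24577554  0.48134039]
-0.28 [34  2  8  0  0  0 16 15 25 18 19 22 21 27 23 30 28 15 15 11]
-0.235 [ 0  0 21 12 13 15  9 30  1  0  0  0  0  0  0  0  0  0  0  0]
-0.212 [69 28 80  1  0  0 11 12 20 25 19 25 21 11  9 12 16 27 12 26]
```

Emit:
{"method": "send_rows", "body": {
  "commands": [
    [[0,0,0.004],[0,0,0],-0.3],
    [[0,0,0.007],[0,0,0],-0.3],
    [[0,0,0.007],[0,0,0],0.5],
    [[0,0,0.007],[0,0,0],1],
    [[0,0,0.007],[0,0,0],1],
    [[0,0,0.007],[0,0,0],1],
    [[0,0,0.007],[0,0,0],1],
    [[0,0,0.007],[0,0,0],1]
  ],
  "newtons": 80
}}

```text
clock: 8.02
tool_pos: [0.4592, -0.2252, -0.0071]
ee_rot: [1.0, 0.015, 0.0, -0.0]
contact_force: [-1.1, 1.3, 5.6]
width: 0.118
gripper_force: 79.9
```

```bash
cat >> h.py <<'E'
ST=np.array([.5542,-.4285]);SY=-29.6
OFF=np.array([-.0011,0,-.0071]) # carrier origin in tool frame
F=np.diag([1.,-1,-1])
def ins(xn,y,zn,th,dyaw=0):
    """tool pose with carrier nose lower edge at stage (xn,y,zn) mm, heel up th deg"""
    Rs=Rn.from_euler("z",SY+dyaw,degrees=True).as_matrix()
    Rc=Rs@Rn.from_euler("y",th,degrees=True).as_matrix()
    S=Rn.from_euler("z",SY,degrees=True).as_matrix()
    c=np.r_[ST,0]+S@(np.array([xn,y,zn])/1000)-Rc@np.array([.06,0,0])
    Rt=Rc@F
    return c-Rt@OFF,Rt
E
python3 - <<'E'
from h import *
s=bot.sense();print(s["tool_pos"])
conv([((.4592,-.2252,.11),down(-88.3)),ins(35,3,80,12),ins(35,3,60,12)])
E
```

```text
[ 0.45923168 -0.22515756 -0.00714943]
[0.0, -0.0, -0.1171] [-0.0, -0.0, -0.0]
[0.07, 0.1909, -0.0926] [3.2, -11.7, 31.2]
[0.07, 0.1909, -0.0726] [3.2, -11.7, 31.2]
```

Emit:
{"method": "send_rows", "body": {
  "commands": [
    [[0,0,-0.02],[0,0,0],1],
    [[0,0,-0.06],[0,0,0],1],
    [[0,0.01,-0.1],[0,0,0],1],
    [[0.018,0.05,-0.105],[0.8,-3,8],1],
    [[0.035,0.095,-0.105],[1.6,-6,16],1],
    [[0.053,0.145,-0.1],[2.4,-9,24],1],
    [[0.07,0.191,-0.093],[3.2,-11.7,31.2],1],
    [[0.07,0.191,-0.093],[3.2,-11.7,31.2],1]
  ]
}}

```text
clock: 9.02
tool_pos: [0.5351, -0.4189, 0.0833]
ee_rot: [0.961, -0.255, -0.101, -0.024]
contact_force: [-0.6, 0.7, -1.3]
width: 0.119
gripper_force: 79.0
```

```bash
cat >> h.py <<'E'
def fit3(P,p0,R0,off):
    """carrier origin offset in tool frame + yaw/pitch from depth: robust fit of top faces"""
    X=(P-p0)@R0@F  # carrier-oriented axes about tool pos
    Q=X*1000
    b=F@off*1000
    Q=Q[(abs(Q[:,0]-b[0])<80)&(abs(Q[:,1])<45)&(Q[:,2]>b[2]-25)&(Q[:,2]<b[2]+20)]
    def cost(v):
        r=(Q-v[:3])@Rn.from_euler("zy",v[3:5],degrees=True).as_matrix()
        x,y,z=r.T;h=np.full(len(r),np.nan);p=(abs(x)<60)&(abs(y)<32);h[p]=8;h[p&(x<-48)]=15
        rib=p&(abs(x)<24)&(abs(y)<14)
        e=np.minimum(abs(z-h),4);e[np.isnan(e)]=np.where(z[np.isnan(e)]>4,4,1.0) ;e[rib]=0
        return e.mean()
    R=DE(cost,[(b[0]-6,b[0]+6),(-6,6),(b[2]-6,b[2]+6),(-4,4),(-6,6)],seed=1,tol=1e-6,maxiter=120)
    return R.x.round(2),round(R.fun,3),len(Q)
E
python3 - <<'E'
from h import *
s=bot.sense();print(s["tool_pos"],s["contact_force"],s["gripper_force"],s["width"])
p0=s["tool_pos"];R0=Rn.from_quat(s["ee_rot"]).as_matrix()
ims=[]
for c in ["wrist","scene","top"]:
    d=bot.get_image(c);np.save("p_"+c+".npy",d,allow_pickle=True);P=cloud(d)[0]
    print(c,fit3(P,p0,R0,OFF))
    ims.append(d["img"][:,:,::-1])
a=ims[0];b=cv2.resize(ims[1][120:264,220:412],(512,384),interpolation=cv2.INTER_CUBIC)
cv2.imwrite("pics/p1.png",cv2.resize(np.hstack([a,b]),(800,300)))
E
```

```text
[ 0.53514485 -0.41886958  0.08334891] [-0.58558326  0.70511085 -1.33960674] 78.96368980407715 0.11903045795108946
wrist (array([ 0.57,  0.36,  7.44,  0.17, -0.3 ]), np.float64(0.608), 13353)
scene (array([ 1.72,  1.31, 10.86,  1.79,  6.  ]), np.float64(1.384), 393)
top (array([-4.96,  1.65,  6.19, -0.11,  0.69]), np.float64(1.15), 899)
```

View pics/p1.png

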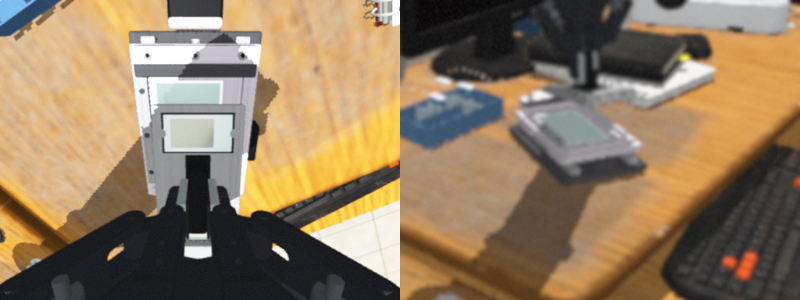

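The left wrist view shows the carrier held straight, nose edge at (200,105), with the lip ahead at (195,70). The fence is at (145,130). I'll refit the stage in this same picture.

```bash
sed -i 's/^OFF=.*/OFF=np.array([.0002,-.0002,-.0073])/' h.py; python3 - <<'E'
from h import *
d=np.load("p_wrist.npy",allow_pickle=True).item();P=cloud(d)[0]
# drop carrier/gripper points
s=bot.sense();R0=Rn.from_quat(s["ee_rot"]).as_matrix();X=(P-s["tool_pos"])@R0@F*1000
k=(X[:,2]>2)&(abs(X[:,0])<65)
P=P[~k&(P[:,2]<.063)]
print(fit(P,hs,(554,-428.5),-29.6,dxy=8,da=3))
conv([ins(43,3,60,12),ins(43,3,42.5,12),ins(59,3,42,12)])
E
```

```text
(array([ 5.5466e+02, -4.2749e+02, -2.9690e+01,  3.4000e-01]), np.float64(1.192), 54340)
[0.0116, 0.0006, 0.0172] [0.0, 0.1, -0.0]
[0.0153, 0.0006, 0.0343] [0.0, 0.1, -0.0]
[0.031, 0.0006, 0.0314] [0.0, 0.1, -0.0]
```

Emit:
{"method": "send_rows", "body": {
  "commands": [
    [[0.005,0,0.01],[0,0,0],1],
    [[0.0116,0,0.017],[0,0,0],1],
    [[0.0135,0,0.026],[0,0,0],1],
    [[0.015,0,0.033],[0,0,0],1],
    [[0.015,0,0.0335],[0,0,0],1],
    [[0.015,0,0.0335],[0,0,0],1]
  ]
}}

```text
clock: 9.93
tool_pos: [0.5413, -0.4184, 0.0498]
ee_rot: [0.961, -0.255, -0.101, -0.026]
contact_force: [0.8, -0.1, -2.0]
width: 0.117
gripper_force: 79.0
```

```bash
sed -i 's/^OFF=.*/OFF=np.array([.0005,-.0003,-.0074])/;s/^ST=.*/ST=np.array([.5546,-.4276]);SY=-29.6/' h.py; python3 - <<'E'
from h import *
s=bot.sense();print(s["tool_pos"],s["contact_force"])
d=bot.get_image("wrist");P=cloud(d)[0]
S=Rn.from_euler("z",SY,degrees=True).as_matrix()
Q=(P-np.r_[ST,0])@S*1000
# nose top edge vs lip edge along centre strip, in stage frame
for y0 in (-20,-5,10,25):
    q=Q[(abs(Q[:,1]-y0)<3)&(Q[:,0]>25)&(Q[:,0]<75)]; q=q[np.argsort(q[:,0])]
    b=[(int(x),round(float(np.median(q[(q[:,0]>=x)&(q[:,0]<x+3),2])),1)) for x in range(25,75,3) if ((q[:,0]>=x)&(q[:,0]<x+3)).sum()>3]
    print(y0,b)
conv([ins(43,3,42.5,12),ins(59,3,42,12)])
a=d["img"][100:300,130:390,::-1]
cv2.imwrite("pics/p2.png",cv2.resize(a,(780,600),interpolation=cv2.INTER_CUBIC))
E
```

```text
[ 0.5413281  -0.41837162  0.04976423] [ 0.8186805  -0.10843988 -1.97220163]
-20 [(25, 57.6), (28, 56.6), (31, 55.8), (34, 55.2), (37, 54.3), (40, 53.1), (43, 49.5), (46, 40.4), (52, 57.1), (55, 57.2), (58, 57.1), (61, 57.6), (64, 58.4), (67, 58.4), (70, 58.4), (73, 41.8)]
-5 [(25, 160.7), (28, 163.6), (31, 56.0), (34, 55.3), (37, 54.3), (40, 53.3), (43, 41.4), (46, 40.3), (52, 57.2), (55, 57.1), (58, 57.3), (61, 57.7), (64, 58.2), (67, 58.4), (70, 58.4), (73, 45.9)]
10 [(25, 160.9), (28, 164.0), (31, 56.0), (34, 55.2), (37, 54.2), (40, 53.0), (43, 49.5), (46, 40.1), (52, 57.2), (55, 57.4), (58, 57.1), (61, 57.7), (64, 58.2), (67, 58.5), (70, 58.4), (73, 42.8)]
25 [(25, 57.2), (28, 56.4), (31, 55.4), (34, 54.8), (37, 54.1), (40, 53.0), (43, 49.1), (46, 40.4), (52, 57.2), (55, 57.3), (58, 57.3), (61, 57.9), (64, 58.4), (67, 58.4), (70, 58.4), (73, 44.6)]
[-0.0013, -0.0012, 0.0024] [0.1, -0.1, -0.1]
[0.0144, -0.0013, -0.0004] [0.1, -0.1, -0.1]
```

```bash
python3 - <<'E'
from h import *
conv([ins(44,4,41.5,8),ins(52,4,41.3,8),ins(59,4,41.3,8),ins(61,4,41.3,8)])
E
```

```text
[0.0005, -0.0023, 0.0074] [0.1, 3.9, -0.1]
[0.0084, -0.0023, 0.006] [0.1, 3.9, -0.1]
[0.0152, -0.0023, 0.0045] [0.1, 3.9, -0.1]
[0.0172, -0.0023, 0.0041] [0.1, 3.9, -0.1]
```

Emit:
{"method": "send_rows", "body": {
  "commands": [
    [[0,-0.001,0.004],[0,2,0],1],
    [[0.0005,-0.002,0.007],[0,3.9,0],1],
    [[0.0005,-0.002,0.0073],[0,3.9,0],1],
    [[0.0005,-0.002,0.0073],[0,3.9,0],1]
  ]
}}

```text
clock: 10.48
tool_pos: [0.542, -0.4162, 0.0427]
ee_rot: [0.964, -0.255, -0.068, -0.017]
contact_force: [0.8, -0.3, -1.7]
width: 0.118
gripper_force: 79.0
```

```bash
cat >> h.py <<'E'
def prof(d,ys=(-20,10,25),xr=(20,75),st=3):
    S=Rn.from_euler("z",SY,degrees=True).as_matrix();Q=(cloud(d)[0]-np.r_[ST,0])@S*1000
    for y0 in ys:
        q=Q[(abs(Q[:,1]-y0)<3)]
        print(y0,[(x+st/2,round(float(np.median(q[(q[:,0]>=x)&(q[:,0]<x+st),2])),1)) for x in range(*xr,st) if ((q[:,0]>=x)&(q[:,0]<x+st)).sum()>3])
E
python3 - <<'E'
from h import *
s=bot.sense();print(s["tool_pos"],s["contact_force"],s["moment"])
prof(bot.get_image("wrist"),xr=(20,60))
conv([ins(52,4,41.3,8),ins(59,4,41.3,8),ins(61,4,41.3,8)])
E
```

```text
[ 0.541951   -0.41621956  0.04273958] [ 0.81225282 -0.31183821 -1.6583479 ] [-0.06867205 -0.22616188 -0.0468563 ]
-20 [(21.5, 53.3), (24.5, 53.4), (27.5, 52.7), (30.5, 52.1), (33.5, 51.5), (36.5, 51.0), (39.5, 50.3), (42.5, 49.3), (45.5, 40.4), (48.5, 40.4), (51.5, 56.9), (54.5, 57.2), (57.5, 57.2), (60.5, 57.1)]
10 [(21.5, 158.5), (24.5, 53.3), (27.5, 53.0), (30.5, 52.4), (33.5, 52.1), (36.5, 51.6), (39.5, 50.4), (42.5, 49.2), (45.5, 40.5), (48.5, 40.3), (51.5, 56.3), (54.5, 57.0), (57.5, 57.3), (60.5, 57.0)]
25 [(21.5, 54.5), (24.5, 53.1), (27.5, 52.7), (30.5, 52.1), (33.5, 51.7), (36.5, 51.3), (39.5, 50.5), (42.5, 49.5), (45.5, 40.5), (48.5, 40.1), (51.5, 56.2), (54.5, 57.0), (57.5, 57.3), (60.5, 57.1)]
[0.0075, -0.0001, -0.0008] [0.1, 0.0, -0.0]
[0.0144, -0.0001, -0.0017] [0.1, 0.0, -0.0]
[0.0164, -0.0001, -0.002] [0.1, 0.0, -0.0]
```

Emit:
{"method": "send_rows", "body": {
  "commands": [
    [[0.003,0,-0.0003],[0,0,0],1],
    [[0.006,0,-0.0007],[0,0,0],1],
    [[0.009,0,-0.001],[0,0,0],1],
    [[0.0115,0,-0.0014],[0,0,0],1],
    [[0.0135,0,-0.0016],[0,0,0],1],
    [[0.0145,0,-0.0017],[0,0,0],1],
    [[0.0145,0,-0.0017],[0,0,0],1]
  ]
}}

```text
clock: 11.4
tool_pos: [0.5542, -0.4232, 0.042]
ee_rot: [0.964, -0.255, -0.068, -0.017]
contact_force: [0.1, -0.1, -2.1]
width: 0.117
gripper_force: 79.0
```

Emit:
{"method": "send_rows", "body": {
  "commands": [
    [[0.001,0,-0.0001],[0,0,0],1],
    [[0.002,0,-0.0002],[0,0,0],1],
    [[0.002,0,-0.0002],[0,0,0],1]
  ]
}}

```text
clock: 11.78
tool_pos: [0.5561, -0.4242, 0.042]
ee_rot: [0.964, -0.255, -0.068, -0.017]
contact_force: [0.7, 0.5, -2.8]
width: 0.115
gripper_force: 79.0
```

```bash
cat >> h.py <<'E'
def where():
    s=bot.sense();R0=Rn.from_quat(s["ee_rot"]).as_matrix();Rc=R0@F
    c=s["tool_pos"]+R0@OFF;S=Rn.from_euler("z",SY,degrees=True).as_matrix()
    print("nose",(S.T@(c+Rc@[.06,0,0]-np.r_[ST,0])*1000).round(2),"heel",(S.T@(c+Rc@[-.06,0,0]-np.r_[ST,0])*1000).round(2),"ypr",Rn.from_matrix(S.T@Rc).as_euler("ZYX",degrees=True).round(2),"F stage",(S.T@s["contact_force"]).round(2),round(s["clock"],2))
E
python3 - <<'E'
from h import *
where()
conv([ins(60,4,41.3,5),ins(60,4,41.3,2.5),ins(60,4,41.2,0),ins(60,4,40.2,0)])
E
```

```text
nose [60.55  3.96 40.79] heel [-58.26   4.06  57.64] ypr [-0.05  8.07 -0.08] F stage [ 0.33  0.75 -2.78] 11.78
[-0.0001, 0.0, 0.0028] [0.1, 3.1, -0.0]
[0.0004, -0.0, 0.0054] [0.1, 5.6, -0.0]
[0.001, -0.0, 0.0081] [0.1, 8.1, -0.0]
[0.0012, -0.0, 0.0091] [0.1, 8.1, -0.0]
```

Emit:
{"method": "send_rows", "body": {
  "commands": [
    [[0,0,0.0014],[0,1.5,0],1],
    [[-0.0001,0,0.0028],[0,3.1,0],1],
    [[0.0004,0,0.0054],[0,5.6,0],1],
    [[0.001,0,0.008],[0,8,0],1],
    [[0.001,0,0.008],[0,8,0],1]
  ]
}}

```text
clock: 12.4
tool_pos: [0.5549, -0.4236, 0.0341]
ee_rot: [0.967, -0.256, -0.001, 0.0]
contact_force: [0.8, -0.1, -2.1]
width: 0.117
gripper_force: 79.0
```

```bash
python3 - <<'E'
from h import *
where();prof(bot.get_image("wrist"),xr=(-40,60),st=8,ys=(-20,25))
E
```

```text
nose [58.78  3.75 41.4 ] heel [-61.22   4.    41.62] ypr [-0.12  0.1  -0.04] F stage [ 0.73  0.29 -2.11] 12.4
-20 [(-20.0, 49.8), (-12.0, 49.5), (-4.0, 49.9), (4.0, 107.9), (12.0, 144.5), (20.0, 49.4), (28.0, 49.7), (36.0, 50.0), (44.0, 49.8), (52.0, 56.2), (60.0, 57.4)]
25 [(-12.0, 49.5), (-4.0, 49.4), (4.0, 101.1), (12.0, 140.1), (20.0, 141.5), (28.0, 50.0), (36.0, 50.0), (44.0, 50.0), (52.0, 56.1), (60.0, 57.3)]
```

Emit:
{"method": "send_rows", "body": {
  "commands": [
    [[0.001,0,0.0005],[0,0,0],1],
    [[0.0015,0,0.001],[0,0,0],1],
    [[0.0015,0,0.0015],[0,0,0],1],
    [[0.0015,0,0.0015],[0,0,0],1]
  ]
}}

```text
clock: 12.95
tool_pos: [0.5575, -0.425, 0.0329]
ee_rot: [0.967, -0.256, -0.001, 0.0]
contact_force: [0.2, 1.4, 3.6]
width: 0.116
gripper_force: 79.7
```

Emit:
{"method": "send_rows", "body": {
  "commands": [
    [[0,-0.001,0],[0,0,0],1],
    [[0,-0.002,0],[0,0,0],1],
    [[0,-0.0025,0],[0,0,0],1],
    [[0.0005,-0.0025,0],[0,0,0],1],
    [[0.001,-0.0025,0],[0,0,0],1],
    [[0.001,-0.0025,0],[0,0,0],1]
  ]
}}

```text
clock: 13.7
tool_pos: [0.5581, -0.4242, 0.0329]
ee_rot: [0.967, -0.256, -0.001, 0.001]
contact_force: [-4.3, -1.5, 4.7]
width: 0.116
gripper_force: 80.1
```

```bash
python3 - <<'E'
from h import *
where()
E
```

```text
nose [61.87  4.89 40.22] heel [-58.13   5.09  40.42] ypr [-0.09  0.1  -0.16] F stage [-2.96 -3.43  4.69] 13.7
```

Emit:
{"method": "send_rows", "body": {
  "commands": [
    [[0,-0.001,0],[0,0,0],1],
    [[0.0005,-0.0015,0],[0,0,0],1],
    [[0.001,-0.0015,0],[0,0,0],1],
    [[0.001,-0.0015,0],[0,0,0],1]
  ]
}}

```text
clock: 14.2
tool_pos: [0.5596, -0.4231, 0.0329]
ee_rot: [0.967, -0.256, -0.001, 0.001]
contact_force: [-3.6, -0.9, 5.6]
width: 0.118
gripper_force: 80.1
```

```bash
python3 - <<'E'
from h import *
where()
E
```

```text
nose [62.62  6.56 40.21] heel [-57.38   6.74  40.48] ypr [-0.09  0.13 -0.14] F stage [-2.68 -2.6   5.61] 14.2
```

Emit:
{"method": "send_rows", "body": {
  "commands": [
    [[0.0005,-0.0005,0],[0,0,0],1],
    [[0.001,-0.001,0],[0,0,0],1],
    [[0.0015,-0.0015,0],[0,0,0],1],
    [[0.0015,-0.0015,0],[0,0,0],1]
  ]
}}

```text
clock: 14.7
tool_pos: [0.5601, -0.4229, 0.033]
ee_rot: [0.967, -0.257, -0.002, 0.001]
contact_force: [-5.6, -1.6, 7.0]
width: 0.119
gripper_force: 80.2
```

```bash
python3 - <<'E'
from h import *
where()
E
```

```text
nose [63.02  6.95 40.14] heel [-56.98   7.24  40.59] ypr [-0.14  0.21 -0.2 ] F stage [-4.05 -4.12  6.99] 14.7
```

Emit:
{"method": "send_rows", "body": {
  "commands": [
    [[0.001,-0.001,0],[0,0,0],1],
    [[0.002,-0.002,0],[0,0,0],1],
    [[0.003,-0.003,0],[0,0,0],1],
    [[0.003,-0.003,0],[0,0,0],1]
  ]
}}

```text
clock: 15.2
tool_pos: [0.5603, -0.4229, 0.0331]
ee_rot: [0.966, -0.258, -0.005, 0.002]
contact_force: [-10.5, -2.6, 8.8]
width: 0.119
gripper_force: 80.5
```

```bash
python3 - <<'E'
from h import *
where()
e=bot.get_image("scene");w=bot.get_image("wrist")
b=cv2.resize(e["img"][150:220,255:345,::-1],(400,400),interpolation=cv2.INTER_CUBIC)
a=cv2.resize(w["img"][50:320,130:390,::-1],(400,400),interpolation=cv2.INTER_CUBIC)
cv2.imwrite("pics/q1.png",np.hstack([a,b]))
E
```

```text
nose [63.24  6.96 39.99] heel [-56.76   7.48  40.91] ypr [-0.25  0.44 -0.37] F stage [-7.83 -7.43  8.85] 15.2
```

View pics/q1.png

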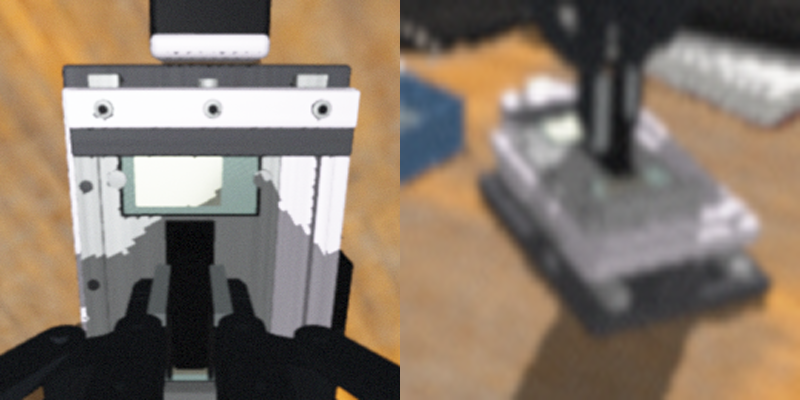

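The view shows the carrier lying flat under the lip, with its left edge at the fence (105,230); pushing now gives firm reactions in x and y without any motion. I'll relax the push, open a little, then nudge it home with loose fingers.

Emit:
{"method": "send_rows", "body": {
  "commands": [
    [[-0.001,0.001,0],[0,0,0],1],
    [[-0.002,0.002,-0.0005],[0,0,0],1],
    [[-0.002,0.002,-0.0007],[0,0,0],1],
    [[-0.002,0.002,-0.0007],[0,0,0],0.55],
    [[-0.002,0.002,-0.0007],[0,0,0],0.55],
    [[-0.002,0.002,-0.0007],[0,0,0],0.55],
    [[-0.002,0.002,-0.0007],[0,0,0],0.55]
  ],
  "newtons": 20
}}

```text
clock: 16.18
tool_pos: [0.5644, -0.421, 0.0327]
ee_rot: [0.967, -0.256, -0.001, 0.0]
contact_force: [-1.3, -1.6, -1.1]
width: 0.228
gripper_force: 1.0
```

```bash
cat >> h.py <<'E'
def S2T(dx,dy,dz,s=None):
    "shift in stage axes (mm) -> tool shift"
    s=bot.sense();R0=Rn.from_quat(s["ee_rot"]).as_matrix();S=Rn.from_euler("z",SY,degrees=True).as_matrix()
    return (R0.T@S@np.array([dx,dy,dz])).round(2)
E
python3 - <<'E'
from h import *
where();s=bot.sense();print(s["width"],s["contact_force"])
E
```

```text
nose [65.81 10.86 39.96] heel [-54.19  10.91  40.17] ypr [-0.02  0.1  -0.06] F stage [-0.39 -2.02 -1.13] 16.18
0.22803072845104227 [-1.34132669 -1.56657989 -1.13326834]
```

Emit:
{"method": "send_rows", "body": {
  "commands": [
    [[0,-0.002,0],[0,0,0],0.55],
    [[0,-0.004,0],[0,0,0],0.55],
    [[0,-0.004,0],[0,0,0],0.55],
    [[0,-0.004,0],[0,0,0],0.55]
  ]
}}

```text
clock: 16.68
tool_pos: [0.5647, -0.4208, 0.0338]
ee_rot: [0.967, -0.257, -0.001, 0.003]
contact_force: [-3.5, -4.2, 0.5]
width: 0.225
gripper_force: 3.0
```

```bash
python3 - <<'E'
from h import *
where();s=bot.sense();print(s["width"],s["gripper_force"])
E
```

```text
nose [65.91 11.16 41.18] heel [-54.09  11.42  41.18] ypr [-0.13  0.   -0.35] F stage [-0.97 -5.39  0.45] 16.68
0.22467933939486162 3.034960627555847
```

Emit:
{"method": "send_rows", "body": {
  "commands": [
    [[0,0.004,0],[0,0,0],0.55],
    [[0,0.008,0],[0,0,0],0.5],
    [[0,0.008,-0.001],[0,0,0],0.3],
    [[0,0.008,-0.001],[0,0,0],0.3],
    [[0,0.008,-0.015],[0,0,0],0.3],
    [[0,0.008,-0.035],[0,0,0],0.3],
    [[0,0.008,-0.05],[0,0,0],1],
    [[0,0.008,-0.05],[0,0,0],1]
  ]
}}

```text
clock: 17.68
tool_pos: [0.5633, -0.4261, 0.0855]
ee_rot: [0.967, -0.256, 0.001, 0.001]
contact_force: [-0.0, 0.0, -0.2]
width: 0.0
gripper_force: 0.0
```

```bash
python3 - <<'E'
from h import *
where();d=bot.get_image("wrist");np.save("w5.npy",d,allow_pickle=True);P=cloud(d)[0]
S=Rn.from_euler("z",SY,degrees=True).as_matrix();Q=(P-np.r_[ST,0])@S*1000
q=Q[(abs(Q[:,0])<40)&(abs(Q[:,1]-7)<15)&(Q[:,2]>70)&(Q[:,2]<78)];print("rib",len(q),np.percentile(q,[2,50,98],axis=0).round(1).tolist())
prof(d,xr=(-60,60),st=8,ys=(-15,25))
s=bot.sense();print(s["width"])
cv2.imwrite("pics/w5.png",d["img"][:,:,::-1])
E
```

```text
nose [67.28  5.88 93.09] heel [-52.72   5.98  92.79] ypr [-0.05 -0.14 -0.12] F stage [-0.04 -0.01 -0.23] 17.68
rib 630 [[1.6, 1.3, 71.4], [13.6, 6.9, 75.1], [24.2, 12.7, 76.5]]
-15 [(-32.0, 49.5), (-24.0, 48.4), (-16.0, 48.5), (-8.0, 48.4), (0.0, 48.2), (8.0, 165.5), (16.0, 165.9), (24.0, 49.3), (32.0, 48.8), (40.0, 48.8), (48.0, 48.8), (56.0, 57.2)]
25 [(-24.0, 48.8), (-16.0, 48.4), (-8.0, 48.4), (0.0, 48.3), (8.0, 48.7), (16.0, 160.6), (24.0, 201.0), (32.0, 48.8), (40.0, 49.2), (48.0, 49.2), (56.0, 57.2)]
0.0015460432354439386
```

View pics/w5.png

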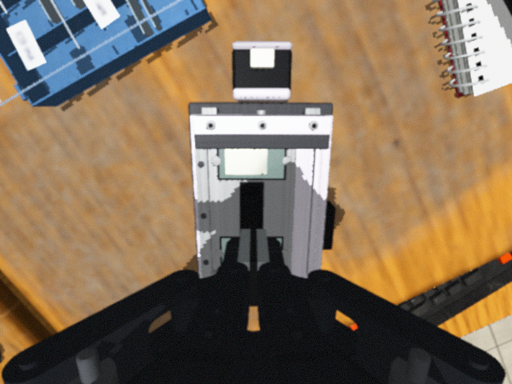

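The last picture shows the carrier flat under the lip with its left edge at the fence (212,210). Measured, the rib centre is at y = 6.9 mm and its front end at x = 24.2 mm (ideal 7 and 24.5). One light nudge from behind the rib with shut fingers will seat the nose.

Emit:
{"method": "send_rows", "body": {
  "commands": [
    [[-0.02,-0.001,0],[0,0,0],1],
    [[-0.041,-0.001,0],[0,0,0],1],
    [[-0.041,-0.001,0],[0,0,0],1],
    [[-0.041,-0.001,0.025],[0,0,0],1],
    [[-0.041,-0.001,0.042],[0,0,0],1],
    [[-0.041,-0.001,0.049],[0,0,0],1],
    [[-0.041,-0.001,0.049],[0,0,0],1]
  ]
}}

```text
clock: 18.6
tool_pos: [0.5268, -0.4036, 0.033]
ee_rot: [0.967, -0.256, -0.002, 0.0]
contact_force: [-0.1, -0.1, 1.1]
width: 0.002
gripper_force: 0.0
```

Emit:
{"method": "send_rows", "body": {
  "commands": [
    [[0.001,0,0],[0,0,0],1],
    [[0.002,0,0],[0,0,0],1],
    [[0.003,0,0],[0,0,0],1],
    [[0.003,0,0],[0,0,0],1]
  ]
}}

```text
clock: 19.1
tool_pos: [0.5301, -0.4054, 0.0344]
ee_rot: [0.967, -0.256, -0.001, 0.001]
contact_force: [-0.4, -0.0, -0.1]
width: 0.001
gripper_force: 0.0
```

```bash
python3 - <<'E'
from h import *
where()
E
```

```text
nose [28.18  7.5  41.78] heel [-91.82   7.56  41.87] ypr [-0.03  0.05 -0.08] F stage [-0.34 -0.2  -0.14] 19.1
```

Emit:
{"method": "send_rows", "body": {
  "commands": [
    [[0.001,0,0],[0,0,0],1],
    [[0.002,0,0],[0,0,0],1],
    [[0.003,0,0],[0,0,0],1],
    [[0.0035,0,0],[0,0,0],1],
    [[0.0035,0,0],[0,0,0],1]
  ]
}}

```text
clock: 19.73
tool_pos: [0.5311, -0.4059, 0.0339]
ee_rot: [0.967, -0.256, -0.002, -0.0]
contact_force: [-4.4, 3.2, 3.8]
width: 0.001
gripper_force: 2.6
```

```bash
python3 - <<'E'
from h import *
where()
E
```

```text
nose [29.36  7.43 41.02] heel [-90.63   7.57  41.6 ] ypr [-0.07  0.28 -0.02] F stage [-5.38  0.63  3.83] 19.73
```

Emit:
{"method": "send_rows", "body": {
  "commands": [
    [[-0.002,0,0],[0,0,0],1],
    [[-0.005,0,0],[0,0,0],1],
    [[-0.005,0,-0.001],[0,0,0],1],
    [[-0.005,0,-0.02],[0,0,0],1],
    [[-0.005,0,-0.06],[0,0,0],1],
    [[-0.01,0,-0.11],[0,0,0],1],
    [[-0.02,0,-0.16],[0,0,0],1],
    [[-0.02,0,-0.16],[0,0,0],1]
  ]
}}

```text
clock: 20.72
tool_pos: [0.5167, -0.4003, 0.2002]
ee_rot: [0.967, -0.256, 0.004, 0.003]
contact_force: [-0.5, -0.2, -0.4]
width: 0.004
gripper_force: 0.0
```

```bash
python3 - <<'E'
from h import *
where();d=bot.get_image("wrist");P=cloud(d)[0]
S=Rn.from_euler("z",SY,degrees=True).as_matrix()
f=fit(P,hs,(554.6,-427.6),-29.6,dxy=6,da=3);print("stage",f)
def hcs(x,y):
    h=np.full(x.shape,np.nan);p=(x>-60)&(x<48)&(abs(y)<32);h[p]=48;h[p&(x<-48)]=55;h[(abs(x)<22)&(abs(y)<6)]=75
    h[(y<-34)&(y>-44)&(abs(x)<50)]=40;h[(x<-66)&(x>-72)&(abs(y)<30)]=46
    h[(x>50.5)&(x<65)&(abs(y)<30)]=57;h[(y>32.5)&(y<41)&(abs(x)<50)]=47
    return h
Q=P.copy();Q[:,2]-=0
Q=Q*1000;Q=Q[(Q[:,2]<85)&(Q[:,2]>30)&(np.hypot(Q[:,0]-554,Q[:,1]+425)<85)]
X=(Q-np.r_[ST*1000,0])@S
q=X[(abs(X[:,0])<40)&(abs(X[:,1]-7)<15)&(X[:,2]>70)&(X[:,2]<78)];print("rib",np.percentile(q,[1,50,99],axis=0).round(1).tolist(),cv2.minAreaRect(q[:,:2].astype(np.float32)))
h=X[(X[:,2]>52.5)&(X[:,2]<58)&(X[:,0]<-30)&(X[:,0]>-65)&(abs(X[:,1])<45)];print("heel bar",len(h),np.percentile(h,[1,50,99],axis=0).round(1).tolist(),cv2.minAreaRect(h[:,:2].astype(np.float32)))
prof(d,xr=(-72,76),st=6,ys=(-15,25))
E
```

```text
nose [ 14.02   5.23 208.08] heel [-105.97    5.49  207.07] ypr [-0.12 -0.48 -0.19] F stage [-0.33 -0.4  -0.41] 20.73
stage (array([ 5.5403e+02, -4.2737e+02, -2.9810e+01,  2.9000e-01]), np.float64(1.824), 33815)
rib [[-19.2, 0.9, 71.7], [3.1, 6.9, 75.0], [24.4, 13.0, 76.8]] ((2.4899940490722656, 6.989598751068115), (12.371561050415039, 43.865867614746094), 89.89269256591797)
heel bar 619 [[-57.5, -24.2, 53.4], [-51.4, 7.2, 55.1], [-45.6, 38.6, 56.8]] ((-51.55954360961914, 7.257574081420898), (63.34624099731445, 12.113631248474121), 89.90351104736328)
-15 [(-69.0, 46.1), (-63.0, 45.6), (-57.0, 55.0), (-51.0, 55.8), (-45.0, 280.2), (-39.0, 280.5), (-33.0, 279.4), (-27.0, 320.1), (-21.0, 48.8), (-15.0, 48.2), (-9.0, 48.4), (-3.0, 48.7), (3.0, 48.4), (9.0, 48.1), (15.0, 48.0), (21.0, 48.0), (27.0, 47.9), (33.0, 48.7), (39.0, 48.6), (45.0, 49.1), (51.0, 50.0), (57.0, 57.6), (63.0, 58.2), (69.0, 58.3), (75.0, 58.4)]
25 [(-69.0, 46.2), (-63.0, 45.8), (-57.0, 55.3), (-51.0, 55.1), (-45.0, 279.6), (-39.0, 277.5), (-33.0, 305.4), (-27.0, 319.2), (-21.0, 49.0), (-15.0, 48.3), (-9.0, 48.4), (-3.0, 48.1), (3.0, 48.4), (9.0, 48.3), (15.0, 48.2), (21.0, 48.5), (27.0, 48.1), (33.0, 49.1), (39.0, 48.9), (45.0, 49.1), (51.0, 49.7), (57.0, 57.5), (63.0, 57.8), (69.0, 58.3), (75.0, 58.7)]
```

The rib centre is at (2.5, 7.0) mm and the heel bar spans x -57.5 to -45.6 mm, flat and square to 0.1°. That matches the seated pose, and the arm is clear.

```bash
python3 -c "
from rig import bot
print(bot.finish_job())"
```

```text
the job is handed in; nothing more can be done
None
```

The slide carrier lies flat in the scanning stage, nose under the lip and square in the datum corner by the last camera fit (within about 1 mm, 0.1° yaw); I let go of it, moved the arm clear and handed the job in at about 21 s.

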